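# Slide the cone board home and clip it

## Task

The board of paper cones stands short of its place on the rails of the grey filling box. With closed fingertips push it slowly along the rails by its free end edge, the end away from the swivel clip, until it drops into the locating notches and lies flush with the side guides; then push the clip's knob round until its blade lies square across the end of the board and keeps it down. Do not lift or ram the board, do not touch the paper cones, and leave the things round the box alone.

Things in the scene. Friction and masses are not known exactly. Their poses are not given: they have to be found in the camera images.
- filling_box: Fixed open grey steel box, 216 x 305 x 186 mm, long side along its y; origin at the middle of its underside on the bench, z up. Rails run along both long walls; the swivel clip stands outside its -y end wall. Between the rails it is open; both end walls are lower than the rail treads.
- cone_board: Loose white board, plate 210 (x) x 180 (y) x 10 mm, 0.4 to 0.8 kg, lying along the box's axes on the rails, 2 mm side play. Origin at its middle at the bottom of its black glides, 6 mm below the plate (plate z = 6 to 16 mm). Starts 62 to 112 mm on the +y side of home, 196 mm above the bench; push it to the box's -y (1 to 5 N). Home, it drops 6 mm: plate top flush with the guides at 206 mm.
- push_edge (a point): Middle of the board's +y (free) end face, halfway up the 10 mm plate: (0, 90, 11) mm in the board's frame. Push here, near the middle, with the fingertips about 10 mm below the plate's underside, so that they still reach the edge when the board drops.
- home (a point): Fixed point on the box at (0, -52, 196) mm in its frame, axes as the box's: where the board's origin lies in plan when home. It is level with the rails' tread tops, so the dropped board's origin lies 6 mm below it. The notches stop the board within 3 mm of it along y.
- cones: Twelve paper cones standing in the board, fixed to it, 13 mm across; origin as the board's. They stick up 24 mm above the plate and hang below it, at x = -77 to 77, y = -27 to 47 mm of the board. Fragile: not to be touched.
- clip (a joint): Angle (rad) of the swivel clip on a stiff upright hinge (0.03 N m, stays where left). 0: blade points along the box's -x, outside the box; grows clockwise seen from above; pi/2: blade points along the box's +y, square across the board's end. Stops at -0.7 and 1.6. Starts from -0.5 to 0.05. A board that has not dropped blocks the blade.
- clip_pivot (a point): Clip's hinge axis at the blade's underside, at (0, -166, 208) mm in the box's frame. The steel blade is 14 mm wide, 4 mm thick (208 to 212 mm above the bench) and reaches 53 mm from the axis. Its nut stands 6 mm above the blade; the bracket below is at most 196 mm high, with a bush of 9 mm radius.
- clip_knob (a point): Black upright finger knob on the blade, 40 mm from the hinge axis, 15 mm across at the top, from 212 to 238 mm above the bench; this point is on its axis at 225 mm. Push its side round the arc; its path is free.
- tamper: Bystander: steel tamping rod, 160 mm long, lying beside the box. Leave it.
- scoop_10: Bystander: small steel scoop, 129 mm long, lying beside the box. Leave it.
- jar: Bystander: clear jar with lid, 57 mm across, 75 mm tall, standing at the clip end of the box. Leave it.
- star_knob: Bystander: black star knob, 40 mm, stud up, 46 mm tall, beside the box. Leave it.
- rail_end (a point): Fixed point, end of a rail at (97, 157, 196) mm in the box's frame. Each rail: black tread 20 mm wide, top 196 mm above the bench, y from -155 to 157 mm, with notches 12 mm deep at y = 11 to 35 mm (short) and -139 to -88 mm (long). Outside it a bare-metal guide strip rises 10 mm above the tread (to 206 mm); inner faces at x = +-107 mm.
- front_glide (a point): Underside middle of a long front glide, (95, -62, 0) mm in the board's frame. The board has a long pair of glides (45 mm) near its -y edge, which bridge the short notches, and a short pair (20 mm) at y = 65 to 85 mm. At home each pair drops into its own notches at the same time.

How it is judged:
On the way, in this order (a step that is already met when the one before it is completed fails the run):
1. the board has dropped into its notches with the clip still open (z of cone_board in the frame of home below -0.0045 m and y of cone_board in the frame of home between -0.005 and 0.005 m and angle between cone_board's own z axis and vertical below 0.02 rad), for 0.2 s.
2. the clip's blade lies across the board (value of joint clip above 1.3 rad), for 0.1 s.
At the end, for the whole second after the job is handed in: The board lies at rest in its notches: dropped at least 4.5 mm of 6, within 5 mm of home along the rails and level within 0.02 rad; the clip stands at 1.3 rad or more, its blade across the board's end (all of step 1 and linear speed of cone_board below 0.01 m/s and value of joint clip above 1.3 rad); the robot touches nothing.
It fails at once if the board is lifted or tipped off its rails (z of cone_board in the frame of home above 0.006 m or angle between cone_board's own z axis and vertical above 0.12 rad).
It fails at once if the board is rammed (more than 60 N) (contact force between the fingers and cone_board above 60 N).
It fails at once if the paper cones are touched (contact force between any of the fingers, the arm and cones above 0.5 N).
It fails at once if a thing beside the box is disturbed (distance of any of tamper, scoop_10, jar, star_knob from where it was at the start of the episode above 0.03 m).
It also fails if it takes over 45 s, if anything falls off the work surface, if the arm or the gripper's body presses on something with over 40 N, if the wrist force passes 120 N, or if a joint passes its speed limit or range.

## Robot

A 6-joint arm with a two-finger parallel gripper is mounted at the origin on a cart in front of the work surface, level with it; the furniture and walls round the work are solid. World frame = base frame: x ahead of the robot, y to its left, z up, the work surface at z = 0. Lengths are in m, angles in rad, forces in N, time in s.
With the tool pointing down it reaches from about 0.35 to 0.975 m from the base axis. Payload 4.9 kg.
Tool frame: the origin (TCP) lies on the front face of the gripper's body, between the roots of the fingers; the fingertips stand ctrl.tip_extent ahead of it and the grasp point (between the pads) lies 54 mm ahead of it (ctrl.tip_extent is the distance from the TCP to the fingertips, in m); z points along the fingers, y is the line along which they close (so a half turn about z gives the same grasp; the last joint's range is limited). The gripper opens to 85 mm and grips with 20 to 120 N. Pads are 22 mm wide; open, the fingers measure 114 mm over their backs; the gripper's body (76 mm by 85 mm) begins 54 mm behind the grasp point. The pads swing forward as they close: fully open they stand 13 mm farther back than shut.
Start: joints at [-1.343, 0.053, 1.613, -0, 1.476, -0.119], TCP at [0.212, -0.588, 0.304] pointing down, gripper open.
Joint ranges: [-3.01, 3.01], [-1.01, 2.22], [0.06, 2.58], [-1.02, 4.17], [0.09, 2.62], [-3.14, 3.14]. Speed limits (rad/s): [2.57, 2.57, 3.14, 3.14, 3.14, 3.14].

## Interface

Orientations are given as a rotation vector (axis times angle).
In Python, from station import ctrl gives the robot as it stands.
- The arm moves only by the tool apply_moves, never from a script. Its argument "rows" is one flat list of numbers, 6 for each row, row after row: the shift along the tool's x, y, z normalised to -1 to 1, where 1 is 0.6 m, then the turn, a rotation vector about the tool's x, y, z normalised to -1 to 1, where 1 is 90 degrees. A call has 1 to 20 rows; each row is the pose to reach, as a shift and turn from the pose commanded when the call began, along the tool's axes at that moment; what a row does not reach only later rows make up. A row lasts 1/10 s, in which the tool goes at most 50 mm and 8.59 degrees, less where a joint would pass 70% of its speed; a pose out of reach is approached as far as the arm can. A call with a number of a shift or a turn outside -1 to 1 is refused whole. A call with a gripper value outside its range is refused whole. "grip" is the opening, from 0 (shut) to 1 (fully open), set as the call begins (left out, the last holds). The fingers move at their own pace and stop on an object; "grip_force" is the grip in N (left out, the last holds). Time passes only in rows, so rows that repeat a pose let the fingers close. It gives the time, the measured TCP pose, the force, the opening and the grip force at its end, in the units of the state.
- ctrl.get_obs(): the state, without advancing time (a new reading comes with each control period).
- ctrl.get_image(name): name is "scene" or "top"; returns (picture, depth): 384x512x3 uint8, blue, green, red; 384x512 float32, m along the optical axis (not along the pixel's ray), 0 where there is no reading.
- ctrl.camera_model(name): a dict with "mtx" (3x3 intrinsics, pixels), "k1" (the pictures are not rectified: a ray, as slopes to the right and down, at radius r is drawn at 1 + k1 r^2 times it, then the intrinsics apply), "R" (3x3) and "t" (3): a world point X has camera coordinates R X + t. Camera axes: x right, y down, z forward; pixel columns grow to the right and rows downward; lengths in m; the calibration is good to about 2 mm. A picture is of the moment at which its call begins. camera_model takes no time and is no camera call.
- ctrl.finish_job(): hands the job in; it is judged then, once.
The state is a dict: "t": time; "q": joint angles; "dq": joint speeds; "effort": joint torques, N m; "tool_pos": TCP position; "tool_rot": TCP orientation; "contact_force": force on the tool from outside, world axes, zero at the start; "wrist_torque": the same for the moment, N m; "opening": finger opening in m; "grip_force": force on a finger pad.
Only numpy, scipy, OpenCV 4.12 (cv2) and the standard library are available. Lean on these libraries where they do the work, as an engineer would, in place of code of your own. Each camera call takes 0.05 s, during which the arm holds its last target. There are 200 camera calls.

## Working session

There is one attempt and no reset: what is moved stays moved. The work goes in short steps, Python scripts to look and compute and a tool call to move; the robot and the scene stay as the last step left them, time stands still between calls to the robot, and variables do not carry over. Pictures are saved under pics/ and viewed, at most 10 in all, crops included, and the job is handed in when it is done.

Besides the shell and the picture viewer there is one more tool, called after ">>>" as name(argument=value, ...) on one line, values as JSON. apply_moves: Moves the arm, as the interface text tells. Its arguments: {"type":"object","properties":{"rows":{"type":"array","items":{"type":"number"}},"grip":{"type":"number"},"grip_force":{"type":"number"}},"required":["rows"]}

```bash
mkdir -p pics; ls; python3 - <<'E'
from station import ctrl
import cv2,numpy as np
print(ctrl.tip_extent, ctrl.get_obs())
for n in("scene","top"):
    p,d=ctrl.get_image(n); cv2.imwrite(f"pics/{n}0.png",p); np.save(f"pics/{n}0.npy",d)
    m=ctrl.camera_model(n); print(n,m, "campos",-m["R"].T@m["t"])
E
```

```text
pics
0.0726 {'t': 0.0, 'q': array([-1.34300820e+00,  5.33580325e-02,  1.61431881e+00, -7.28270859e-06,
        1.47597579e+00, -1.19005455e-01]), 'dq': array([-0.00139131, -0.00181687, -0.00103834, -0.00106179, -0.0001641 ,
       -0.00078611]), 'effort': array([-6.24110453e-04, -3.93681800e+01, -3.70178998e+01, -2.64134751e-04,
        7.09562548e-03,  1.08489036e-06]), 'tool_pos': array([ 0.21231441, -0.58732397,  0.30264731]), 'tool_rot': array([-3.09245671e+00, -5.41662709e-01,  1.87160701e-04]), 'contact_force': array([0.23040788, 0.42062111, 0.11979121]), 'wrist_torque': array([ 0.03765189, -0.00464058,  0.00662514]), 'grip_force': 0.0, 'opening': 0.08545734210255036}
scene {'mtx': array([[436.83535893,   0.        , 256.83998659],
       [  0.        , 436.83535893, 193.7475154 ],
       [  0.        ,   0.        ,   1.        ]]), 'k1': -0.07689374874005872, 'R': array([[-0.82686212, -0.56220392, -0.01502624],
       [-0.33194533,  0.50942818, -0.79391135],
       [ 0.45399487, -0.65146733, -0.60784783]]), 't': array([0.46078882, 0.25363324, 1.02736628])} campos [-0.00121783  0.79914493  0.8327686 ]
top {'mtx': array([[394.11470795,   0.        , 257.95770282],
       [  0.        , 394.11470795, 191.72278445],
       [  0.        ,   0.        ,   1.        ]]), 'k1': -0.12335003594365619, 'R': array([[-0.02858468, -0.9995891 ,  0.00213082],
       [-0.99721018,  0.02836947, -0.06904365],
       [ 0.06895483, -0.00409847, -0.99761136]]), 't': array([0.06214257, 0.54058979, 1.25201732])} campos [0.45452532 0.05191214 1.28621858]
```

View pics/top0.png

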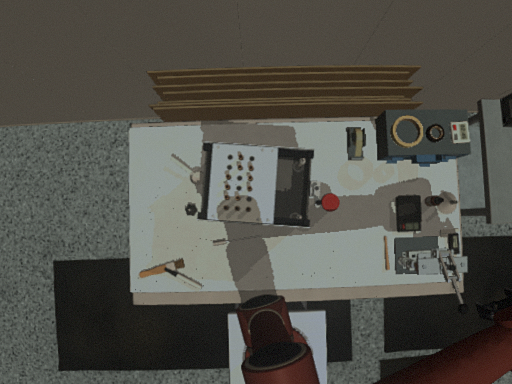

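View pics/scene0.png

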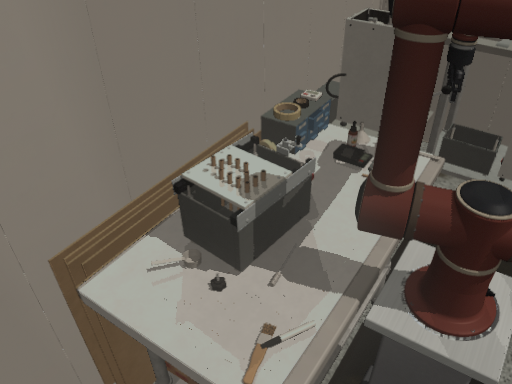

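The top view shows the white board at cols 210–277, rows 143–224. The clip end is on the right at about (316,190), with the jar's red lid at (330,202). The free edge is on the left, which is world +y. I'll zoom in.

```bash
cat > h.py <<'E'
import cv2,numpy as np
from station import ctrl
def ray(n,uv):
    m=ctrl.camera_model(n);K=m["mtx"];u=np.atleast_2d(np.array(uv,float))
    d=np.array([m["k1"],0,0,0,0])
    s=cv2.undistortPoints(u.reshape(-1,1,2),K,d)[:,0]
    return -m["R"].T@m["t"], np.c_[s,np.ones(len(s))]@m["R"]
def plane(n,uv,z):
    c,r=ray(n,uv); return c+r*((z-c[2])/r[:,2])[:,None]
def proj(n,X):
    m=ctrl.camera_model(n); return cv2.projectPoints(np.atleast_2d(X).astype(float),cv2.Rodrigues(m["R"])[0],m["t"],m["mtx"],np.array([m["k1"],0,0,0,0.]))[0][:,0]
E
python3 - <<'E'
import cv2,numpy as np
p=cv2.imread("pics/top0.png")[130:240,180:360]
p=cv2.resize(p,None,fx=4.4,fy=4.4,interpolation=cv2.INTER_CUBIC)
p=cv2.convertScaleAbs(p,alpha=1.5,beta=20)
cv2.imwrite("pics/c1.png",p)
p=cv2.imread("pics/scene0.png")[115:260,160:340]
p=cv2.resize(p,None,fx=4,fy=4,interpolation=cv2.INTER_CUBIC)
cv2.imwrite("pics/c2.png",cv2.convertScaleAbs(p,alpha=1.5,beta=20))
E
```

```text
(no output)
```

View pics/c1.png

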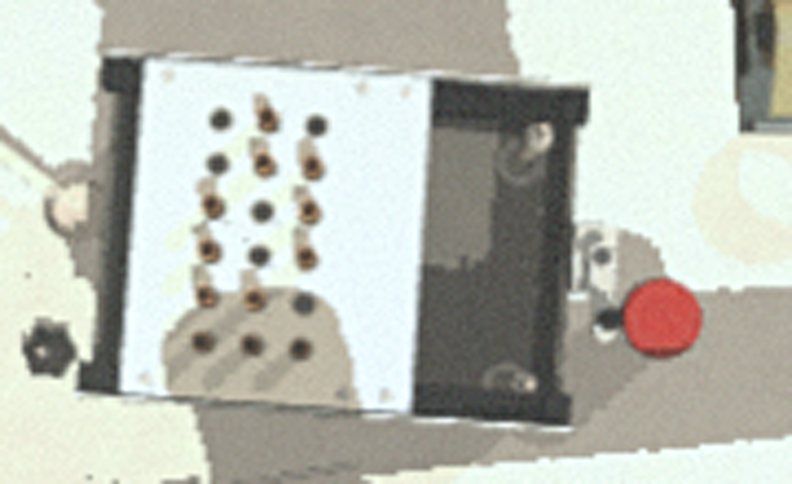

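View pics/c2.png

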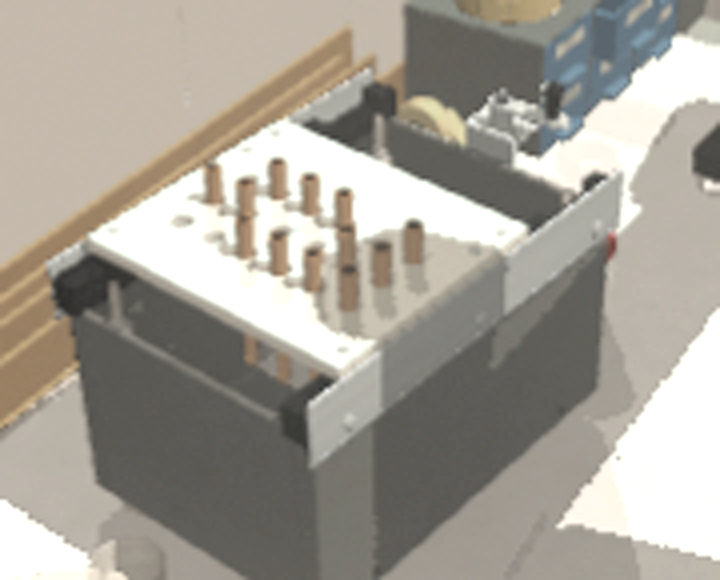

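The crops show the board corners at about (143,58), (433,78), (413,413) and (122,390) in crop 1. The pivot nut is at about (601,257) and the knob top at about (608,318), so the blade lies roughly along box −x (open). Next I'll measure these.

```bash
python3 - <<'E'
from h import *
f=lambda a:np.array(a,float)/4.4+np.array([180,130])-0.39
b=plane("top",f([(143,58),(433,78),(413,413),(122,390)]),.212)
print("board",b.round(4),"sides",[np.linalg.norm(b[i]-b[i-1]).round(4) for i in range(4)])
t=plane("top",f([(104,59),(588,90),(570,422),(80,390)]),.196)
print("treads",t.round(4),[np.linalg.norm(t[i]-t[i-1]).round(4) for i in range(4)])
ax=b[0]-b[1]+b[3]-b[2]; ex=b[0]-b[3]+b[1]-b[2]
print("yaw from long",np.arctan2(-ax[0],ax[1]),"from ends",np.arctan2(ex[1],ex[0]))
at=t[0]-t[1]+t[3]-t[2]; et=t[0]-t[3]+t[1]-t[2]
print("yaw tread",np.arctan2(-at[0],at[1]),np.arctan2(et[1],et[0]))
print("board ctr",b.mean(0),"tread ctr",t.mean(0))
pv=plane("top",f([(601,257)]),.218); kn=plane("top",f([(608,318)]),.238); print(pv,kn,np.linalg.norm((pv-kn)[0,:2]))
y=np.arctan2(-at[0],at[1]); 
# depth check
d=np.load("pics/top0.npy");m=ctrl.camera_model("top")
for uv in [(143+180,58)]:pass
for q in [(300,100),(380,250),(505,95),(608,318),(601,257),(610,280),(660,318)]:
    u=f([q])[0]; c,r=ray("top",[u]); print(q,(c+r*d[int(round(u[1])),int(round(u[0]))]).round(4))
# line fit of white plate
E
```

```text
board [[ 0.668   0.1703  0.212 ]
 [ 0.6499 -0.0113  0.212 ]
 [ 0.441   0.0078  0.212 ]
 [ 0.4603  0.1875  0.212 ]] sides [np.float64(0.2084), np.float64(0.1826), np.float64(0.2097), np.float64(0.1807)]
treads [[ 0.6713  0.1971  0.196 ]
 [ 0.6426 -0.1109  0.196 ]
 [ 0.4322 -0.0914  0.196 ]
 [ 0.461   0.216   0.196 ]] [np.float64(0.2111), np.float64(0.3094), np.float64(0.2113), np.float64(0.3088)]
yaw from long -0.10271743723058346 from ends -0.08687070416218379
yaw tread -0.09325938459847974 -0.09122253570967467
board ctr [0.55479124 0.08857344 0.212     ] tread ctr [0.55177085 0.05269483 0.196     ]
[[ 0.53396375 -0.11152915  0.218     ]] [[ 0.49525415 -0.11131012  0.238     ]] 0.038710219405360215
(300, 100) [[0.6383 0.0724 0.2117]]
(380, 250) [[0.5426 0.0252 0.2124]]
(505, 95) [[ 0.6418 -0.0585  0.1891]]
(608, 318) [[ 0.4953 -0.1115  0.2368]]
(601, 257) [[ 0.534  -0.1116  0.2173]]
(610, 280) [[ 0.5198 -0.1173  0.2135]]
(660, 318) [[ 0.5007 -0.1744  0.07  ]]
```

```bash
cat >> h.py <<'E'
from scipy.spatial.transform import Rotation as Ro
YAW=-0.094; ex=np.array([np.cos(YAW),np.sin(YAW),0]); ey=np.array([-ex[1],ex[0],0])
O=np.array([.5517,.0517,0])
def loc(w): w=np.asarray(w)-O; return np.array([w@ex,w@ey,w[2]])
def wor(l): return O+l[0]*ex+l[1]*ey+np.array([0,0,l[2]])
def obs():
    o=ctrl.get_obs(); print("t",o["t"].__round__(2),"loc",loc(o["tool_pos"]).round(4),"rot",o["tool_rot"].round(3),"F",o["contact_force"].round(2)); return o
def move(l,yaw=None):
    "row for TCP at box-frame l, tool x at angle yaw in world"
    o=ctrl.get_obs();R=Ro.from_rotvec(o["tool_rot"])
    s=R.inv().apply(wor(l)-o["tool_pos"])/.6
    r=np.zeros(3)
    if yaw is not None:
        T=Ro.from_euler('z',yaw)*Ro.from_euler('x',np.pi)
        r=(R.inv()*T).as_rotvec()/(np.pi/2)
    print("to",l,"row",s.round(4),r.round(4))
E
python3 - <<'E'
from h import *
obs(); print("board end",loc([.5642,.1789,.2]),"board",loc([.5548,.0886,0]))
d=np.load("pics/top0.npy")
for y in (.135,.14,.145,.15,.155,.16):
    u=proj("top",wor([0,y,.18]))[0]; c,r=ray("top",[u]); print(y,loc((c+r*d[int(round(u[1])),int(round(u[0]))])[0]).round(3))
move([0,.145,.34],YAW+np.pi/2)
E
```

```text
t 0.1 loc [-0.2779 -0.6681  0.3028] rot [-3.093 -0.542  0.   ] F [-0.17  0.33 -0.48]
board end [0.00050562 0.12781171 0.2       ] board [-0.00037718  0.03702807  0.        ]
0.135 [0.01  0.149 0.07 ]
0.14 [0.006 0.149 0.113]
0.145 [0.002 0.148 0.156]
0.15 [0.014 0.173 0.023]
0.155 [0.015 0.181 0.005]
0.16 [0.015 0.187 0.005]
to [0, 0.145, 0.34] row [ 0.9971 -1.0281 -0.0599] [-0.001  -0.0008 -0.7194]
```

>>> apply_moves(rows=[0.3,-0.3,-0.1,0,0,-0.2,0.9,-0.92,-0.1,0,0,-0.6,0.9,-0.92,-0.1,0,0,-0.6,0.9,-0.92,-0.1,0,0,-0.6,0.9,-0.92,-0.1,0,0,-0.6,0.9,-0.92,-0.1,0,0,-0.6,0.9,-0.92,-0.1,0,0,-0.7,0.9,-0.92,-0.1,0,0,-0.719,0.9,-0.92,-0.1,0,0,-0.719,0.9,-0.92,-0.1,0,0,-0.719,0.9,-0.92,-0.1,0,0,-0.719,0.9,-0.92,-0.1,0,0,-0.719,0.9,-0.92,-0.1,0,0,-0.719,0.9,-0.92,-0.1,0,0,-0.719,0.9,-0.92,-0.1,0,0,-0.719,0.9,-0.92,-0.1,0,0,-0.719,0.9,-0.92,-0.1,0,0,-0.719,0.9,-0.92,-0.1,0,0,-0.719,0.9,-0.92,-0.1,0,0,-0.719,0.9,-0.92,-0.1,0,0,-0.719], grip=0)

```text
t: 2.1
tool_pos: [0.5324, 0.1138, 0.3638]
tool_rot: [2.326, 2.112, -0.0]
contact_force: [0.8, -0.6, -0.5]
opening: 0.0001
grip_force: 0.0
```

```bash
python3 - <<'E'
from h import *
obs();move([0,.150,.31],YAW+np.pi/2);move([0,.148,.262],YAW+np.pi/2)
E
```

```text
t 2.1 loc [-0.0251  0.06    0.3638] rot [ 2.326  2.112 -0.   ] F [ 0.75 -0.59 -0.51]
to [0, 0.15, 0.31] row [0.1501 0.0415 0.0895] [-0.0001  0.0001 -0.0015]
to [0, 0.148, 0.262] row [0.1468 0.0415 0.1695] [-0.0001  0.0001 -0.0015]
```

>>> apply_moves(rows=[0.15,0.042,0,0,0,0,0.15,0.042,0,0,0,0,0.15,0.042,0,0,0,0,0.15,0.042,0.06,0,0,0,0.15,0.042,0.09,0,0,0,0.15,0.042,0.12,0,0,0,0.15,0.042,0.14,0,0,0,0.15,0.042,0.155,0,0,0,0.15,0.042,0.17,0,0,0,0.15,0.042,0.17,0,0,0,0.15,0.042,0.17,0,0,0])

```text
t: 3.2
tool_pos: [0.5665, 0.2021, 0.2624]
tool_rot: [2.324, 2.114, 0.001]
contact_force: [0.1, -0.2, 0.1]
opening: 0.0001
grip_force: 0.0
```

```bash
python3 - <<'E'
from h import *
obs()
a=ctrl.get_image("scene")[0][100:300,140:360];cv2.imwrite("pics/s2.png",cv2.resize(a,None,fx=3,fy=3,interpolation=cv2.INTER_CUBIC))
move([0,.138,.262],YAW+np.pi/2)
E
```

```text
t 3.2 loc [0.0006 0.1511 0.2624] rot [2.324e+00 2.114e+00 1.000e-03] F [ 0.1  -0.16  0.14]
to [0, 0.138, 0.262] row [-0.022  -0.0012  0.0014] [ 0.0009 -0.0003 -0.0004]
```

View pics/s2.png

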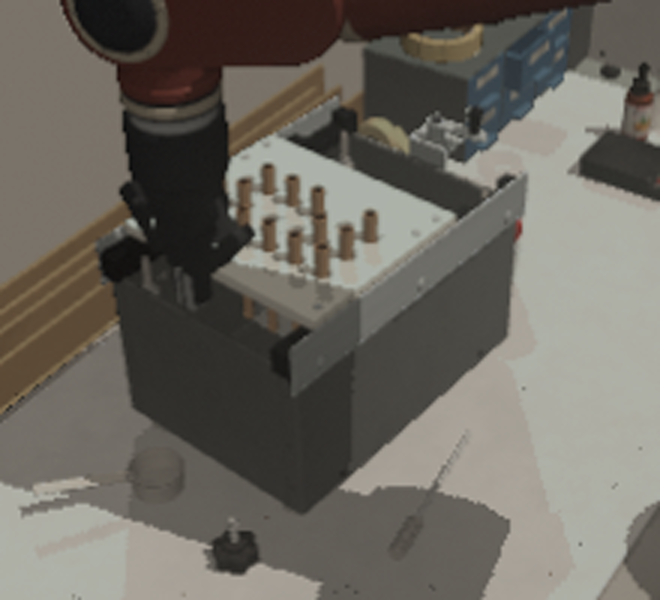

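The closed fingertips are at crop pixel (200,290), just off the free edge and clear of the cones. I'll start the slow push.

>>> apply_moves(rows=[-0.004,0,0,0,0,0,-0.008,0,0,0,0,0,-0.012,0,0,0,0,0,-0.016,0,0,0,0,0,-0.02,0,0,0,0,0,-0.024,0,0,0,0,0,-0.028,0,0,0,0,0,-0.032,0,0,0,0,0,-0.036,0,0,0,0,0,-0.04,0,0,0,0,0,-0.044,0,0,0,0,0,-0.048,0,0,0,0,0,-0.052,0,0,0,0,0,-0.056,0,0,0,0,0,-0.06,0,0,0,0,0,-0.064,0,0,0,0,0,-0.068,0,0,0,0,0,-0.072,0,0,0,0,0,-0.076,0,0,0,0,0,-0.08,0,0,0,0,0])

```text
t: 5.25
tool_pos: [0.5617, 0.1542, 0.2621]
tool_rot: [2.324, 2.114, 0.0]
contact_force: [0.4, 5.5, 1.4]
opening: 0.0001
grip_force: 2.5
```

```bash
cat >> h.py <<'E'
def board(img,name):
    "white plate quad at z"
    p,d=ctrl.get_image("top"); cv2.imwrite(f"pics/{name}.png",p)
    v,u=np.mgrid[0:384,0:512]; c,r=ray("top",np.c_[u.ravel(),v.ravel()].astype(float))
    P=c+r*d.ravel()[:,None]; W=P-O; L=np.c_[W@ex,W@ey,W[:,2]]; 
    hsv=cv2.cvtColor(p,cv2.COLOR_BGR2HSV).reshape(-1,3)
    k=(abs(L[:,0])<.09)&(abs(L[:,1])<.17)&(L[:,2]>.198)&(L[:,2]<.218)&(hsv[:,2]>70)
    return L[k],L,p
E
python3 - <<'E'
from h import *
obs(); b,L,p=board(0,"t2")
for x in (-.085,-.06,.06,.085):
    q=b[abs(b[:,0]-x)<.004]; print(x,len(q),q[:,1].min().round(4),q[:,1].max().round(4),np.median(q[:,2]).round(4))
E
```

```text
t 5.25 loc [0.0004 0.103  0.2621] rot [2.324 2.114 0.   ] F [0.43 5.47 1.38]
-0.085 149 -0.0869 0.0882 0.2122
-0.06 166 -0.0879 0.09 0.2119
0.06 142 -0.0866 0.0543 0.2122
0.085 158 -0.0879 0.0639 0.2124
```

>>> apply_moves(rows=[-0.004,0,0,0,0,0,-0.008,0,0,0,0,0,-0.012,0,0,0,0,0,-0.016,0,0,0,0,0,-0.02,0,0,0,0,0,-0.024,0,0,0,0,0,-0.028,0,0,0,0,0,-0.032,0,0,0,0,0,-0.036,0,0,0,0,0,-0.04,0,0,0,0,0,-0.044,0,0,0,0,0,-0.048,0,0,0,0,0,-0.052,0,0,0,0,0,-0.056,0,0,0,0,0,-0.06,0,0,0,0,0,-0.063,0,0,0,0,0,-0.066,0,0,0,0,0,-0.069,0,0,0,0,0,-0.072,0,0,0,0,0,-0.075,0,0,0,0,0])

```text
t: 7.3
tool_pos: [0.5574, 0.1095, 0.262]
tool_rot: [-2.324, -2.114, -0.0]
contact_force: [0.6, 5.2, 1.5]
opening: 0.0003
grip_force: 2.6
```

```bash
python3 - <<'E'
from h import *
obs(); b,L,p=board(0,"t3")
for x in (-.085,-.06,.06,.085):
    q=b[abs(b[:,0]-x)<.004]; print(x,len(q),q[:,1].min().round(4),q[:,1].max().round(4),np.median(q[:,2]).round(4))
E
```

```text
t 7.3 loc [0.0003 0.0581 0.262 ] rot [-2.324 -2.114 -0.   ] F [0.56 5.24 1.53]
-0.085 168 -0.1311 0.0471 0.2119
-0.06 166 -0.1324 0.0459 0.2123
0.06 137 -0.1338 0.0291 0.2118
0.085 154 -0.1324 0.0339 0.2122
```

>>> apply_moves(rows=[-0.002,0,0,0,0,0,-0.004,0,0,0,0,0,-0.006,0,0,0,0,0,-0.008,0,0,0,0,0,-0.01,0,0,0,0,0,-0.012,0,0,0,0,0,-0.0135,0,0,0,0,0,-0.015,0,0,0,0,0])

```text
t: 8.15
tool_pos: [0.5566, 0.101, 0.2619]
tool_rot: [-2.323, -2.113, -0.002]
contact_force: [0.0, 7.8, 2.5]
opening: -0.0003
grip_force: 3.8
```

```bash
python3 - <<'E'
from h import *
obs(); b,L,p=board(0,"t4")
for x in (-.085,-.06,.06,.085):
    q=b[abs(b[:,0]-x)<.004]; print(x,len(q),q[:,1].min().round(4),q[:,1].max().round(4),np.median(q[:,2]).round(4))
E
```

```text
t 8.15 loc [2.000e-04 4.960e-02 2.619e-01] rot [-2.323e+00 -2.113e+00 -2.000e-03] F [0.05 7.84 2.51]
-0.085 168 -0.1398 0.1523 0.2061
-0.06 169 -0.1416 0.038 0.206
0.06 128 -0.1427 0.0185 0.2061
0.085 145 -0.1414 0.0229 0.2064
```

The board has dropped: the plate top reads 0.206 m, it is level, and its front edge is at −0.142 m. Next I'll back off, rise, and go over to the clip end.

>>> apply_moves(rows=[0.008,0,0,0,0,0,0.02,0,0,0,0,0,0.02,0,-0.04,0,0,0,0.02,0,-0.1,0,0,0,0.02,0,-0.18,0,0,0,-0.05,-0.06,-0.18,0,0,0,-0.42,-0.07,-0.18,0,0,0,-0.42,-0.07,-0.18,0,0,0,-0.42,-0.07,-0.18,0,0,0,-0.42,-0.07,-0.18,0,0,0,-0.42,-0.07,-0.18,0,0,0,-0.42,-0.07,-0.18,0,0,0,-0.42,-0.07,-0.18,0,0,0,-0.42,-0.07,-0.18,0,0,0])

```text
t: 9.6
tool_pos: [0.4911, -0.1455, 0.3696]
tool_rot: [-2.322, -2.115, 0.001]
contact_force: [0.0, 0.5, -0.0]
opening: 0.0002
grip_force: 0.0
```

```bash
python3 - <<'E'
from h import *
obs(); b,L,p=board(0,"t5")
for x in (-.085,-.06,.06,.085):
    q=b[abs(b[:,0]-x)<.004]; print(x,len(q),q[:,1].min().round(4),q[:,1].max().round(4),np.median(q[:,2]).round(4))
a=ctrl.get_image("scene")[0][100:300,140:360];cv2.imwrite("pics/s5.png",cv2.resize(a,None,fx=3,fy=3,interpolation=cv2.INTER_CUBIC))
move([-.044,-.200,.295],YAW+np.pi/2)
E
```

```text
t 9.6 loc [-0.0418 -0.202   0.3696] rot [-2.322e+00 -2.115e+00  1.000e-03] F [ 0.03  0.48 -0.  ]
-0.085 194 -0.1397 0.0388 0.2062
-0.06 192 -0.1413 0.0379 0.2063
0.06 178 -0.1425 0.0378 0.2061
0.085 180 -0.1414 0.037 0.2064
to [-0.044, -0.2, 0.295] row [ 0.0029 -0.0037  0.1247] [-0.0002  0.      0.0008]
```

View pics/s5.png

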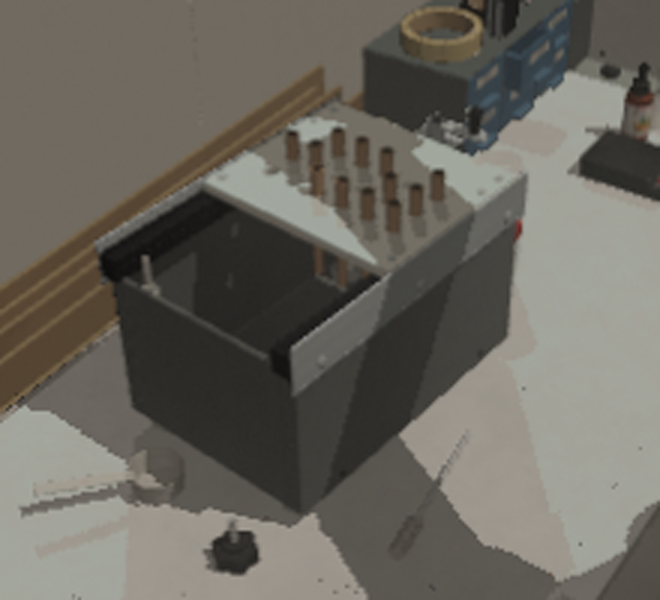

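The board lies flush with the guides and the cones are clear. I'll descend behind the knob.

>>> apply_moves(rows=[0,-0.004,0.05,0,0,0,0,-0.004,0.08,0,0,0,0,-0.004,0.1,0,0,0,0,-0.004,0.115,0,0,0,0,-0.004,0.124,0,0,0,0,-0.004,0.124,0,0,0,0,-0.004,0.124,0,0,0])

```text
t: 10.4
tool_pos: [0.489, -0.1462, 0.2963]
tool_rot: [2.323, 2.113, 0.001]
contact_force: [1.2, -0.0, -0.3]
opening: -0.0001
grip_force: 0.0
```

```bash
python3 - <<'E'
from h import *
obs()
for a in [(-.0445,-.1835),(-.0465,-.168),(-.0475,-.1544),(-.0433,-.1443),(-.038,-.136),(-.0295,-.128),(-.0235,-.1255)]: move([*a,.295])
E
```

```text
t 10.4 loc [-0.0439 -0.2029  0.2963] rot [2.323e+00 2.113e+00 1.000e-03] F [ 1.18 -0.   -0.32]
to [-0.0445, -0.1835, 0.295] row [ 0.0324 -0.001   0.0022] [0. 0. 0.]
to [-0.0465, -0.168, 0.295] row [ 0.0582 -0.0044  0.0022] [0. 0. 0.]
to [-0.0475, -0.1544, 0.295] row [ 0.0809 -0.006   0.0022] [0. 0. 0.]
to [-0.0433, -0.1443, 0.295] row [0.0977 0.0009 0.0022] [0. 0. 0.]
to [-0.038, -0.136, 0.295] row [0.1115 0.0098 0.0022] [0. 0. 0.]
to [-0.0295, -0.128, 0.295] row [0.1249 0.0239 0.0022] [0. 0. 0.]
to [-0.0235, -0.1255, 0.295] row [0.1291 0.0339 0.0022] [0. 0. 0.]
```

>>> apply_moves(rows=[0.008,0,0,0,0,0,0.016,0,0,0,0,0,0.024,-0.001,0,0,0,0,0.032,-0.001,0,0,0,0,0.039,-0.002,0,0,0,0,0.046,-0.003,0,0,0,0,0.053,-0.004,0,0,0,0,0.06,-0.004,0,0,0,0,0.067,-0.005,0,0,0,0,0.074,-0.006,0,0,0,0,0.081,-0.006,0,0,0,0,0.087,-0.004,0,0,0,0,0.092,-0.002,0,0,0,0,0.098,0.001,0,0,0,0,0.103,0.004,0,0,0,0,0.108,0.007,0,0,0,0,0.112,0.01,0,0,0,0,0.117,0.015,0,0,0,0,0.121,0.019,0,0,0,0,0.125,0.024,0,0,0,0])

```text
t: 12.4
tool_pos: [0.5102, -0.0725, 0.2954]
tool_rot: [-2.324, -2.114, 0.0]
contact_force: [-1.2, -0.6, -0.3]
opening: 0.0005
grip_force: 0.4
```

```bash
python3 - <<'E'
from h import *
obs(); move([-.0235,-.1255,.295]); 
p,d=ctrl.get_image("top");q,_=ctrl.get_image("scene")
A=cv2.resize(p[150:220,280:345],None,fx=6,fy=6,interpolation=cv2.INTER_CUBIC); B=cv2.resize(q[120:190,250:315],None,fx=6,fy=6,interpolation=cv2.INTER_CUBIC)
cv2.imwrite("pics/k.png",cv2.convertScaleAbs(np.hstack([A,B]),alpha=1.6,beta=20))
E
```

```text
t 12.4 loc [-0.0297 -0.1276  0.2954] rot [-2.324 -2.114  0.   ] F [-1.23 -0.59 -0.31]
to [-0.0235, -0.1255, 0.295] row [0.0035 0.0103 0.0007] [0. 0. 0.]
```

View pics/k.png

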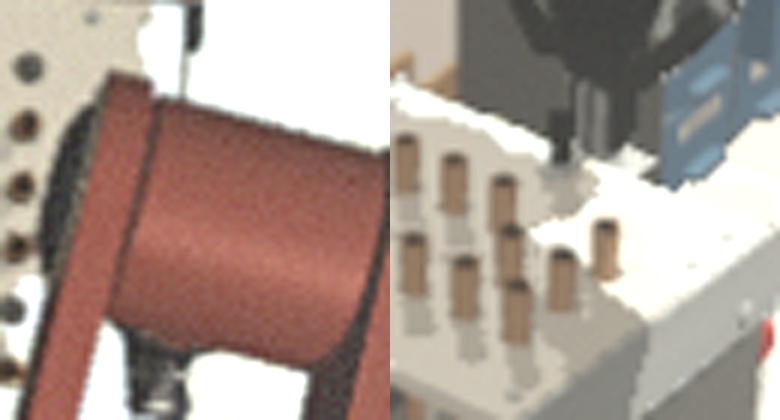

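The scene crop (right half) shows the black knob at about (560,140), touching the fingers, with the blade over the board. I'll make the last bit of the arc.

>>> apply_moves(rows=[0.002,0.003,0,0,0,0,0.003,0.006,0,0,0,0,0.004,0.009,0,0,0,0,0.004,0.011,0,0,0,0,0.004,0.011,0,0,0,0])

```text
t: 13.0
tool_pos: [0.517, -0.071, 0.2955]
tool_rot: [-2.324, -2.114, -0.0]
contact_force: [-1.0, 0.2, 0.6]
opening: -0.0001
grip_force: 0.2
```

```bash
python3 - <<'E'
from h import *
obs()
E
```

```text
t 13.0 loc [-0.0231 -0.1254  0.2955] rot [-2.324 -2.114 -0.   ] F [-0.99  0.16  0.58]
```

Now I'll move −x off the knob, lift, and go back toward −y,−x to clear the view.

>>> apply_moves(rows=[0,-0.01,0,0,0,0,0,-0.02,0,0,0,0,0,-0.02,-0.06,0,0,0,0,-0.02,-0.14,0,0,0,0,-0.02,-0.18,0,0,0,-0.05,-0.1,-0.18,0,0,0,-0.3,-0.1,-0.18,0,0,0,-0.3,-0.1,-0.18,0,0,0,-0.3,-0.1,-0.18,0,0,0,-0.3,-0.1,-0.18,0,0,0,-0.3,-0.1,-0.18,0,0,0,-0.3,-0.1,-0.18,0,0,0,-0.3,-0.1,-0.18,0,0,0])

```text
t: 14.3
tool_pos: [0.4403, -0.2433, 0.4037]
tool_rot: [2.322, 2.116, 0.001]
contact_force: [-0.6, 0.9, -0.4]
opening: 0.0002
grip_force: 0.0
```

```bash
python3 - <<'E'
from h import *
obs(); b,L,p=board(0,"t6")
for x in (-.085,.085):
    q=b[abs(b[:,0]-x)<.004]; print(x,len(q),q[:,1].min().round(4),q[:,1].max().round(4),np.median(q[:,2]).round(4))
k=(abs(L[:,0])<.06)&(L[:,1]<-.1)&(L[:,1]>-.2)&(L[:,2]>.225)&(L[:,2]<.245)
print("knob",k.sum(),L[k].mean(0).round(4))
q=ctrl.get_image("scene")[0]
A=cv2.resize(p[140:235,270:345],None,fx=5,fy=5,interpolation=cv2.INTER_CUBIC); B=cv2.resize(q[120:215,250:325],None,fx=5,fy=5,interpolation=cv2.INTER_CUBIC)
cv2.imwrite("pics/k2.png",cv2.convertScaleAbs(np.hstack([A,B]),alpha=1.5,beta=20))
E
```

```text
t 14.3 loc [-0.0832 -0.3042  0.4037] rot [2.322e+00 2.116e+00 1.000e-03] F [-0.56  0.87 -0.37]
-0.085 192 -0.1397 0.0391 0.2064
0.085 186 -0.1416 0.0369 0.2062
knob 23 [-0.0008 -0.1236  0.2366]
```

View pics/k2.png

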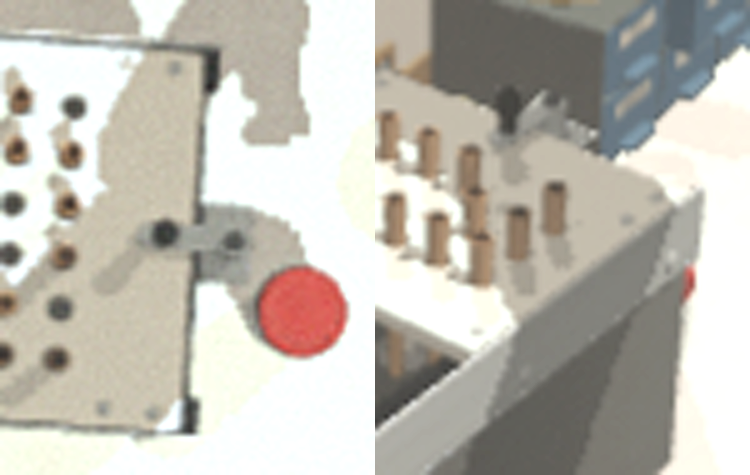

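The knob at crop (163,233) and the pivot at (233,240) show the blade square across the board's end, about 1.55 rad. The board is flush and the robot is clear.

```bash
python3 -c "
from station import ctrl
print(ctrl.finish_job())"
```

```text
the job is handed in; nothing more can be done
None
```

The board is in its notches, flush with the side guides, and the clip's blade lies square across its end at about 1.55 rad; I handed the job in at about 14.4 s, but `finish_job` returned no verdict.

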